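Feel for the release notch of the tub lane

TASK

The stop arm of the tub lane is opened by a release key hidden in a notch somewhere along the rail's top edge. Set a fingertip lightly on that edge next to the rail's left end block (the end with the stop arm), stroke along the edge until the fingertip comes to the notch, then press the key inside it gently down until the stop arm has swung open. Finish with the fingertip still holding the key down; pick nothing up, and leave the tubs and everything else where they stand.

Things in the scene. Friction and masses are not known exactly. Their poses are not given: they have to be found in the camera images.
- lane: Steel tub lane, fixed, 390 mm (its y) by 165 mm (x). Origin on the table under the middle of the rail's top edge; x across the lane away from the robot, y along the rail to the left, z up. The rail at x = 0 is 30 mm thick, 58 mm high, with a white plastic edge strip, flat top 85 mm up. Two grey end blocks 85 mm long, 42 mm thick, 89 mm high leave the strip bare for y -110 to 110 mm.
- edge_left (a point): Point on the middle of the strip's top edge where it meets the left end block (lane y = +110 mm, 85 mm above the table). The stroke begins beside it: a fingertip 24 mm wide fits with its middle 20 mm from here.
- edge_right (a point): Point on the middle of the strip's top edge where it meets the right end block (lane y = -110 mm, 85 mm above the table).
- key (a joint): Travel of the release key, m: 0 up, 0.010 fully down; moves straight down, springs back when let go; starts to move at about 2 N, fully down at about 7 N. The key is of the same white plastic as the strip and sits in its notch: 39 mm (lane y) by 22 mm, flat top 10 mm below the strip's top. It works the stop arm directly.
- gate (a joint): Angle of the stop arm, rad: 0 shut across the lane, 1.2 swung fully open to the left, away from the tubs; 120 rad per metre of key travel. The arm is 88 mm long, 56 to 72 mm above the table, pivoted beside the left end block on the lane side (lane x = 33, y = 150 mm). It needs no touching.
- strip (a joint): How far the edge strip is pressed, m: 0 up, 0.005 at its stop. It is 24 mm thick (lane x -12 to 12 mm) and sprung as one piece: it gives straight down from about 2 N, 5 N at the stop. It has one notch, 42 mm long, cut through its full thickness and open to both sides; the notch's middle lies anywhere from lane y = +10 to -70 mm, differently each time, and is not reported.
- tub0_mid (a point): Middle (half-way up) of the left tub in the lane: closed cardboard tub, 76 mm across, 72 mm high, standing on the lane's 6 mm floor (its top 78 mm above the table). Leave it alone.
- tub1_mid (a point): Middle (half-way up) of the middle tub in the lane: closed cardboard tub, 76 mm across, 72 mm high, standing on the lane's 6 mm floor (its top 78 mm above the table). Leave it alone.
- tub2_mid (a point): Middle (half-way up) of the right tub in the lane: closed cardboard tub, 76 mm across, 72 mm high, standing on the lane's 6 mm floor (its top 78 mm above the table). Leave it alone.
- tub3_mid (a point): Middle of a larger cardboard tub 90 mm across, 95 mm high, standing left of the lane. Leave it alone.
- lids_mid (a point): Middle of a short stack of cardboard lids, 80 mm across, 24 mm high, in front of the rail. Leave it alone.
- scoop_mid (a point): Middle of a steel scoop (spoon) 170 mm long, lying in front of the rail; point at its middle, 10 mm up. Leave it alone.
- jar_mid (a point): Middle of a jar 64 mm across, 90 mm high, right of the lane. Leave it alone.
- tape_mid (a point): Middle of a roll of paper tape, 90 mm across, 30 mm high, lying right of the lane. Leave it alone.

How it is judged:
On the way, in this order (a step that is already met when the one before it is completed fails the run):
1. a fingertip rests on the rail's edge strip, more than 24 mm before the notch, on its left (contact force between the fingers and strip_c0 above 0.3 N), for 0.1 s.
2. the fingertip has come along the strip to the last 24 mm before the notch, touching there only (contact force between the fingers and strip_c1 above 0.3 N and contact force between the fingers and strip_c0 below 0.1 N), for 0.04 s.
3. a fingertip presses the key down in the notch by more than 7 mm (contact force between the fingers and key above 1 N and value of joint key above 0.007 m), for 0.2 s.
At the end, for the whole second after the job is handed in: A fingertip holds the key more than 7 mm down with more than 1 N, so the stop arm stands open by more than 0.8 rad; the lane's tubs are within 15 mm and the other loose things within 20 mm of where they started (all of step 3 and value of joint gate above 0.8 rad and distance of each of tub0_mid, tub1_mid, tub2_mid from where it was at the start of the episode below 0.015 m and distance of each of tub3_mid, lids_mid, scoop_mid, jar_mid, tape_mid from where it was at the start of the episode below 0.02 m); the arm keeps its last pose, push and grip.
It fails at once if a tub in the lane is moved or lifted by more than 15 mm (distance of any of tub0_mid, tub1_mid, tub2_mid from where it was at the start of the episode above 0.015 m).
It fails at once if a bystander is moved or lifted by more than 20 mm (distance of any of tub3_mid, lids_mid, scoop_mid, jar_mid, tape_mid from where it was at the start of the episode above 0.02 m).
It fails at once if the strip or the key is pushed harder than 35 N (contact force between the fingers and strip above 35 N or contact force between the fingers and key above 35 N).
It also fails if it takes over 54 s, if anything falls off the work surface, if the arm or the gripper's body presses on something with over 40 N, if the wrist force passes 120 N, or if a joint passes its speed limit or range.

ROBOT

A 6-joint arm with a two-finger parallel gripper is mounted at the origin on the work surface. World frame = base frame: x ahead of the robot, y to its left, z up, the work surface at z = 0. Lengths are in m, angles in rad, forces in N, time in s.
With the tool pointing down it reaches from about 0.225 to 0.875 m from the base axis. Payload 3.4 kg.
Tool frame: the origin (TCP) lies between the finger pads; the fingertips stand 14 mm ahead of it and the grasp point (between the pads) lies 5 mm behind it; z points along the fingers, y is the direction in which the jaws open and shut (so a half turn about z gives the same grasp; the last joint's range is limited). The gripper opens to 85 mm and grips with 20 to 120 N. Pads are 22 mm wide; open, the fingers measure 114 mm over their backs; the gripper's body (76 mm by 85 mm) begins 54 mm behind the grasp point. The pads swing forward as they close: fully open they stand 13 mm farther back than shut.
Start: joints at [1.217, 0.276, 1.505, -0, 1.361, -0.121], TCP at [0.133, 0.56, 0.245] pointing down, gripper open.
Joint ranges: [-2.89, 2.89], [-0.75, 2.08], [0.22, 2.7], [-1.18, 4.32], [0.11, 2.71], [-2.7, 2.7]. Speed limits (rad/s): [2.57, 2.57, 3.14, 3.14, 3.14, 3.14].

INTERFACE

Orientations are given as a unit quaternion [w, x, y, z].
In Python, from rig import manip, get_image, job gives the robot as it stands. The module is installed in compiled form; this text tells all that it offers.
- The arm moves only by the tool step_arm, never from a script. Its argument "moves" is one flat list of numbers, 5 for each row, row after row: the shift along the tool's x, y, z as a fraction of full scale, then the turn about the tool's z as a fraction of full scale, then the gripper's target within -1 to 1 (shut at 1, half-way at 0, fully open at -1). In form: [dx, dy, dz, twist, hand, dx, dy, dz, twist, hand, ...]. A call has 1 to 5 rows; each row is the pose to reach, as a shift and turn from the pose commanded when the call began, along the tool's axes at that moment, turning the shorter way round; what a row does not reach only later rows make up. Full scale, the value 1, is 500 mm for a shift and pi rad for a turn. A row lasts 1/10 s, in which the tool goes at most 50 mm and 8.59 degrees, less where a joint would pass 70% of its speed; a pose out of reach is approached as far as the arm can. A call with a number of a shift or a turn outside -1 to 1 is refused whole. A call with a gripper value outside its range is refused whole. The fingers move at their own pace and stop on an object; "force" is the grip in N (left out, the last holds). Time passes only in rows, so rows that repeat a pose let the fingers close. It gives the time, the measured TCP pose, the force and the opening at its end, in the units of the state.
- manip.get_state(): the state, without advancing time (a new reading comes with each control period).
- get_image(name): name is "scene" or "top"; returns a dict with "frame" (420x560x3 uint8, blue, green, red), "fx", "fy", "cx", "cy" (pixels), "rvec" (rotation vector, rad) and "tvec" (3), from world to camera coordinates, as OpenCV has them. Camera axes: x right, y down, z forward; pixel columns grow to the right and rows downward; lengths in m; the calibration is good to about 2 mm. A picture is of the moment at which its call begins. There is no depth.
- job.sign_off(): hands the job in, once; it reports no verdict.
The state is a dict: "clock": time; "qpos": joint angles; "qd": joint speeds; "effort": joint torques, N m; "position": TCP position; "ee_rot": TCP orientation; "contact_force": force on the tool from outside, world axes, zero at the start; "moment": the same for the moment, N m; "width": finger opening in m.
Only numpy, scipy, OpenCV 4.12 (cv2) and the standard library are available. Lean on these libraries where they do the work, as an engineer would, in place of code of your own. Each camera call takes 0.05 s, during which the arm holds its last target. There are 200 camera calls.

## Working session

There is one attempt and no reset: what is moved stays moved. The work goes in short steps, Python scripts to look and compute and a tool call to move; the robot and the scene stay as the last step left them, time stands still between calls to the robot, and variables do not carry over. Pictures are saved under pics/ and viewed, about 8 in all and at most 12, crops included, and the job is handed in when it is done.

Besides the shell and the picture viewer there is one more tool, called after ">>>" in YAML: its name, and indented under it one key for each argument. step_arm: Moves the arm, as the interface text tells. Its arguments: {"type":"object","properties":{"moves":{"type":"array","items":{"type":"number","minimum":-1,"maximum":1}},"force":{"type":"number"}},"required":["moves"]}

```bash
mkdir -p pics; cat > h.py <<'E'
import numpy as np, cv2
from rig import manip, get_image, job
def cam(n):
    d=get_image(n); R=cv2.Rodrigues(np.array(d['rvec'],float))[0]; return d,R,np.array(d['tvec'],float).ravel()
def ray(c,u,v,z):
    d,R,t=c; C=-R.T@t; r=R.T@np.array([(u-d['cx'])/d['fx'],(v-d['cy'])/d['fy'],1]); return C+r*(z-C[2])/r[2]
def proj(c,p):
    d,R,t=c; q=R@np.array(p)+t; return d['fx']*q[0]/q[2]+d['cx'],d['fy']*q[1]/q[2]+d['cy']
E
python3 - <<'E'
from h import *
for n in('scene','top'):
    c=cam(n); cv2.imwrite(f'pics/{n}0.png',c[0]['frame']); print(n,-c[1].T@c[2],c[1][2],c[0]['fx'])
print(manip.get_state())
E
```

```text
scene [ 1.30708571 -0.16651806  1.24598242] [-0.54271058  0.14905425 -0.8265882 ] 539.114714871173
top [0.41099845 0.01121034 1.2825179 ] [ 0.11050738  0.02536239 -0.99355164] 532.1867052939099
{'clock': 0.1, 'qpos': array([ 1.21697489e+00,  2.76510827e-01,  1.50599901e+00, -3.28841334e-06,
        1.36069696e+00, -1.21025477e-01]), 'qd': array([ 0.00200411, -0.00109903, -0.00147032,  0.00142785, -0.00018084,
       -0.0004303 ]), 'effort': array([ 1.47141865e-03, -4.17700624e+01, -2.46405011e+01, -1.74844577e-04,
        5.92255892e-03,  9.75707621e-06]), 'position': array([0.1325172 , 0.55906411, 0.24454112]), 'ee_rot': array([-1.88259884e-04,  1.16134942e-01,  9.93233117e-01, -7.84809145e-04]), 'contact_force': array([ 0.72762434,  0.01467127, -1.25678977]), 'moment': array([ 0.02341547, -0.01599989, -0.00703466]), 'width': 0.08572881487219844}
```

View pics/scene0.png

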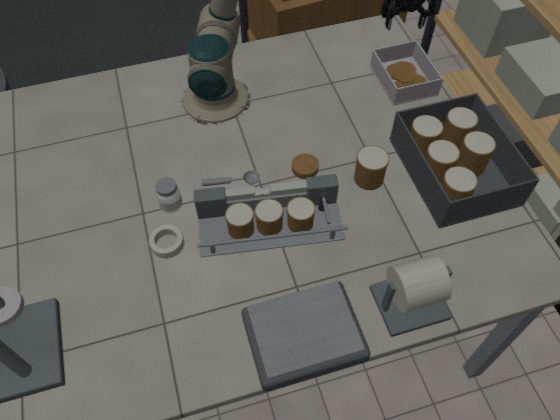

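View pics/top0.png

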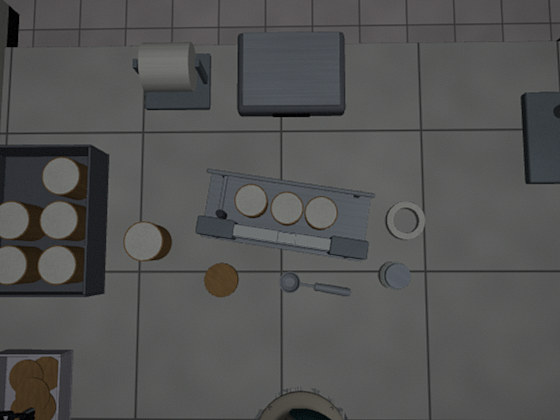

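The top view shows the rail running from (198,226) to (368,248), with its left end and the stop arm at image left. The white strip spans about (233,231) to (330,244). The lids are at (221,280), the scoop at (290–350,285) and the tubs at (251,200), (287,208) and (321,213). I'll enlarge the strip next.

```bash
python3 - <<'E'
from h import *
a=cv2.imread('pics/top0.png')[205:270,190:380]; b=cv2.imread('pics/scene0.png')[165:230,185:350]
a=cv2.convertScaleAbs(cv2.resize(a,(760,260),interpolation=cv2.INTER_CUBIC),alpha=1.6)
b=cv2.resize(b,(660,260),interpolation=cv2.INTER_CUBIC); b=cv2.copyMakeBorder(b,0,0,0,100,0)
cv2.imwrite('pics/crop.png',np.vstack([a,b]))
E
```

```text
(no output)
```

View pics/crop.png

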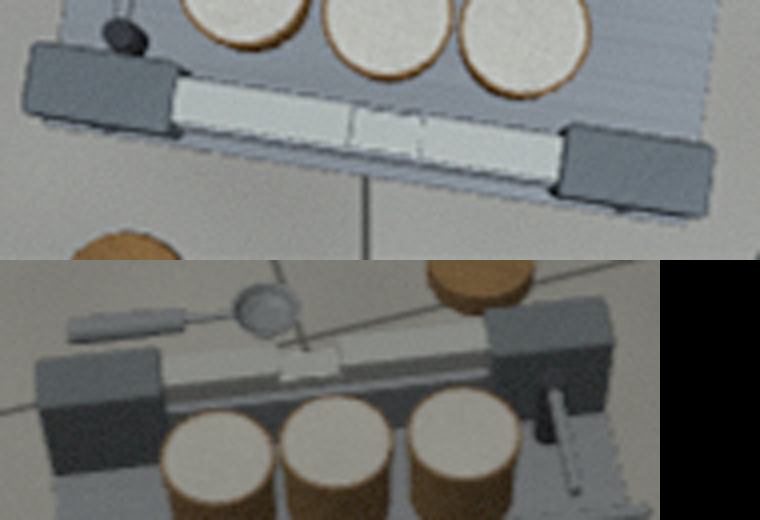

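```bash
python3 - <<'E'
from h import *
c=cam('top'); d=cam('scene')
P=lambda x,y,z:ray(c,190+(x+.5)/4-.5,205+(y+.5)/4-.5,z)
Q=lambda x,y,z:ray(d,185+(x+.5)/4-.5,165+(y-260+.5)/4-.5,z)
L=P(176,102,.085);R=P(560,158,.085);print('T',L,R,np.linalg.norm(L-R))
# block outer top corners mean (z .089)
BL=(P(33,44,.089)+P(24,108,.089))/2;BR=(P(714,145,.089)+P(706,215,.089))/2
print('blocks',BL,BR,np.linalg.norm(BL-BR),(BL+BR)/2,(L+R)/2)
Ls=(Q(486,328,.085)+Q(488,360,.085))/2;Rs=(Q(163,358,.085)+Q(165,386,.085))/2
print('S',Ls,Rs,np.linalg.norm(Ls-Rs))
for A,B in((L,R),(BL,BR)):
    v=(A-B)/np.linalg.norm(A-B);print('yaw',np.degrees(np.arctan2(-v[0],v[1])))
O=(BL+BR)/2;v=(BL-BR)/np.linalg.norm(BL-BR)
for n,p in(('nl',P(351,127,.085)),('nr',P(423,137,.085)),('nlS',Q(341,352,.085)),('nrS',Q(279,362,.085))):print(n,p,(p-O)@v)
s=manip.get_state();R=cv2.Rodrigues
w,x,y,z=s['ee_rot'];from scipy.spatial.transform import Rotation as Ro
print(Ro.from_quat([x,y,z,w]).as_matrix())
E
```

```text
T [0.47601439 0.14863613 0.085     ] [ 0.44414623 -0.06712771  0.085     ] 0.2181045909223165
blocks [0.49068821 0.23168198 0.089     ] [ 0.43172223 -0.14999786  0.089     ] 0.38620782520183483 [0.46120522 0.04084206 0.089     ] [0.46008031 0.04075421 0.085     ]
S [0.48491821 0.14875119 0.085     ] [ 0.44355764 -0.06508769  0.085     ] 0.21780211522157786
yaw -8.401800965505707
yaw -8.78223423065592
nl [0.46172396 0.04990356 0.085     ] 0.00903446162016963
nr [0.45603269 0.00947626 0.085     ] -0.03178780423014084
nlS [0.46246508 0.05282595 0.085     ] 0.012035746269867077
nrS [0.45825495 0.01072233 0.085     ] -0.030217049932923203
[[-9.73033270e-01  2.30664438e-01 -4.14693809e-04]
 [ 2.30664755e-01  9.73032715e-01 -1.05199872e-03]
 [ 1.60851949e-04 -1.11928500e-03 -9.99999361e-01]]
```

```bash
cat >> h.py <<'E'
from scipy.spatial.transform import Rotation as Ro
YAW=np.radians(-8.6); V=np.array([-np.sin(YAW),np.cos(YAW),0]); X=np.array([V[1],-V[0],0]); O=np.array([.4606,.0409,0])
def go(lx,ly,z):
    s=manip.get_state(); w,x,y,q=s['ee_rot']; M=Ro.from_quat([x,y,q,w]).as_matrix(); p=s['position']
    T=O+lx*X+ly*V+np.array([0,0,z]); D=np.column_stack([V,X,[0,0,-1]])
    tw=(Ro.from_matrix(M.T@D)).as_rotvec()[2]
    e=p-O
    print('t',s['clock'],'p',p.round(4),'lane',(e@X).round(4),(e@V).round(4),'F',s['contact_force'].round(2),'w',round(s['width'],4),'q',s['qpos'].round(2))
    print('shift',(M.T@(T-p)/.5).round(4),'tw',round(tw/np.pi,4),'mm',(M.T@(T-p)*1000).round(1))
E
python3 -c "
from h import *
go(0,.09,.2)"
```

```text
t 0.2 p [0.1325 0.5592 0.2448] lane -0.4019 0.4634 F [ 0.75 -0.33 -0.51] w 0.0854 q [ 1.22  0.28  1.51  0.    1.36 -0.12]
shift [-0.8627 -0.6779  0.0902] tw 0.4737 mm [-431.4 -338.9   45.1]
```

>>> step_arm:
  moves: [-0.8627,-0.6779,0,0.4737,1,-0.8627,-0.6779,0,0.4737,1,-0.8627,-0.6779,0,0.4737,1,-0.8627,-0.6779,0,0.4737,1,-0.8627,-0.6779,0,0.4737,1]
  force: 40

```text
clock: 0.7
position: [0.289, 0.3622, 0.2453]
ee_rot: [0.0, 0.474, 0.88, 0.0]
contact_force: [1.6, 0.6, 0.4]
width: 0.0125
```

```bash
python3 -c "
from h import *
go(0,.09,.2)"
```

```text
t 0.7 p [0.289  0.3622 0.2453] lane -0.2177 0.2921 F [1.56 0.57 0.44] w 0.0125 q [ 0.75  0.11  1.73 -0.    1.31  0.16]
shift [-0.5916  0.0533  0.0906] tw 0.2332 mm [-295.8   26.7   45.3]
```

>>> step_arm:
  moves: [-0.59,0.053,0,0.233,1,-0.59,0.053,0,0.233,1,-0.59,0.053,0,0.233,1,-0.59,0.053,0,0.233,1,-0.59,0.053,0,0.233,1]

```text
clock: 1.2
position: [0.4459, 0.1673, 0.2454]
ee_rot: [-0.0, 0.758, 0.652, 0.0]
contact_force: [1.3, -0.1, 1.0]
width: 0.0
```

```bash
python3 -c "
from h import *
go(0,.09,.14)"
```

```text
t 1.2 p [0.4459 0.1673 0.2454] lane -0.0335 0.1228 F [ 1.31 -0.09  0.96] w 0.0 q [0.21 0.13 1.7  0.   1.31 0.36]
shift [-0.0657  0.0669  0.2108] tw 0.0 mm [-32.8  33.4 105.4]
```

>>> step_arm:
  moves: [-0.066,0.067,0,0,1,-0.066,0.067,0.08,0,1,-0.066,0.067,0.16,0,1,-0.066,0.067,0.21,0,1,-0.066,0.067,0.21,0,1]

```text
clock: 1.7
position: [0.4705, 0.1309, 0.1369]
ee_rot: [-0.002, 0.756, 0.654, -0.004]
contact_force: [-0.1, 0.2, -0.1]
width: -0.0001
```

```bash
python3 - <<'E'
from h import *
go(0,.09,.105)
a=cam('top');b=cam('scene')
for c in(a,b): print(proj(c,O+.11*V+[0,0,.085]),proj(c,O-.11*V+[0,0,.085]),proj(c,O+.09*V+[0,0,.126]))
A=a[0]['frame'][190:280,180:380]; B=b[0]['frame'][135:225,190:350]
cv2.imwrite('pics/c2.png',np.vstack([cv2.convertScaleAbs(cv2.resize(A,(600,270),interpolation=2),alpha=1.6),cv2.resize(B,(600,330),interpolation=2)]))
E
```

```text
t 1.7 p [0.4705 0.1309 0.1369] lane -0.0037 0.0905 F [-0.13  0.19 -0.1 ] w -0.0001 q [0.13 0.24 1.85 0.   1.06 0.27]
shift [-0.0009  0.008   0.0637] tw 0.0017 mm [-0.5  4.  31.9]
(np.float64(233.1749284036346), np.float64(229.66749223565145)) (np.float64(329.9541538604965), np.float64(244.12222585735512)) (np.float64(240.05740726778006), np.float64(229.98529071246452))
(np.float64(305.7739490250845), np.float64(183.30348146786886)) (np.float64(224.6675699574609), np.float64(193.02588118883767)) (np.float64(298.8093447656557), np.float64(174.75388856789397))
```

View pics/c2.png

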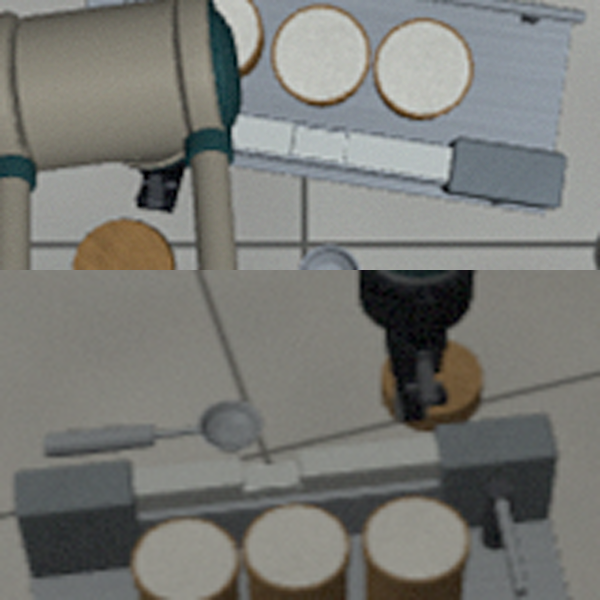

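The scene view shows the shut fingertips at crop (415,415), over the strip just right of the left end block, as projected. I'll descend now.

>>> step_arm:
  moves: [-0.001,0.008,0.03,0,1,-0.001,0.008,0.05,0,1,-0.001,0.008,0.06,0,1,-0.001,0.008,0.06,0,1,-0.001,0.008,0.06,0,1]

```text
clock: 2.3
position: [0.4776, 0.1308, 0.1109]
ee_rot: [0.0, 0.756, 0.655, 0.0]
contact_force: [-0.6, 0.2, 0.0]
width: 0.0
```

```bash
python3 -c "
from h import *
go(0,.09,.097)"
```

```text
t 2.3 p [0.4776 0.1308 0.1109] lane 0.0034 0.0914 F [-0.56  0.18  0.03] w 0.0 q [0.13 0.27 1.88 0.   0.99 0.27]
shift [-0.0027 -0.0068  0.0278] tw 0.002 mm [-1.4 -3.4 13.9]
```

>>> step_arm:
  moves: [-0.003,-0.007,0.008,0,1,-0.003,-0.007,0.016,0,1,-0.003,-0.007,0.02,0,1,-0.003,-0.007,0.022,0,1,-0.003,-0.007,0.022,0,1]

```text
clock: 2.8
position: [0.4736, 0.1296, 0.0992]
ee_rot: [-0.0, 0.756, 0.654, -0.0]
contact_force: [-0.0, -0.8, 0.4]
width: 0.0001
```

>>> step_arm:
  moves: [0,0,0.002,0,1,0,0,0.003,0,1,0,0,0.004,0,1,0,0,0.004,0,1]

```text
clock: 3.2
position: [0.4738, 0.1296, 0.0974]
ee_rot: [0.0, 0.756, 0.654, 0.0]
contact_force: [-0.5, -0.7, 2.6]
width: -0.0001
```

```bash
python3 -c "
from h import *
go(0,.09,.097)"
```

```text
t 3.2 p [0.4738 0.1296 0.0974] lane -0.0002 0.0897 F [-0.48 -0.67  2.6 ] w -0.0001 q [0.13 0.29 1.9  0.   0.95 0.27]
shift [0.0006 0.0005 0.0009] tw 0.002 mm [0.3 0.2 0.4]
```

>>> step_arm:
  moves: [0,0,0.001,0,1,0,0,0.002,0,1,0,0,0.002,0,1]

```text
clock: 3.5
position: [0.4738, 0.1296, 0.0964]
ee_rot: [0.0, 0.756, 0.654, 0.0]
contact_force: [-0.9, -0.6, 3.3]
width: -0.0002
```

>>> step_arm:
  moves: [-0.012,0,0,0,1,-0.024,0,0,0,1,-0.036,0,0,0,1,-0.048,0,0,0,1,-0.06,0,0,0,1]

```text
clock: 4.0
position: [0.4694, 0.0994, 0.0964]
ee_rot: [0.0, 0.756, 0.654, 0.0]
contact_force: [0.2, 2.9, 4.4]
width: -0.0003
```

```bash
python3 -c "
from h import *
go(0,.036,.0965)"
```

```text
t 4.0 p [0.4694 0.0994 0.0964] lane -0.0 0.0591 F [0.21 2.85 4.37] w -0.0003 q [0.06 0.27 1.93 0.   0.94 0.21]
shift [-0.0463 -0.0002 -0.0002] tw 0.0018 mm [-23.1  -0.1  -0.1]
```

>>> step_arm:
  moves: [-0.01,0,0,0,1,-0.02,0,0,0,1,-0.03,0,0,0,1,-0.04,0,0,0,1,-0.046,0,0,0,1]

```text
clock: 4.5
position: [0.4659, 0.0767, 0.0963]
ee_rot: [-0.0, 0.756, 0.654, -0.0]
contact_force: [-0.4, 2.5, 3.7]
width: -0.0001
```

>>> step_arm:
  moves: [-0.008,0,0,0,1,-0.016,0,0,0,1,-0.024,0,0,0,1,-0.032,0,0,0,1,-0.038,0,0,0,1]

```text
clock: 5.0
position: [0.4632, 0.058, 0.0963]
ee_rot: [-0.0, 0.756, 0.654, -0.0]
contact_force: [0.6, 2.4, 5.0]
width: -0.0
```

```bash
python3 - <<'E'
from h import *
go(0,.012,.0965)
a=cam('top');b=cam('scene')
A=a[0]['frame'][190:280,180:380]; B=b[0]['frame'][135:225,190:350]
cv2.imwrite('pics/c3.png',np.vstack([cv2.convertScaleAbs(cv2.resize(A,(600,270),interpolation=2),alpha=1.6),cv2.resize(B,(600,330),interpolation=2)]))
E
```

```text
t 5.0 p [0.4632 0.058  0.0963] lane 0.0001 0.0173 F [0.57 2.36 4.95] w -0.0 q [-0.02  0.26  1.95  0.    0.93  0.12]
shift [-0.0106 -0.0002 -0.0005] tw 0.0019 mm [-5.3 -0.1 -0.2]
```

View pics/c3.png

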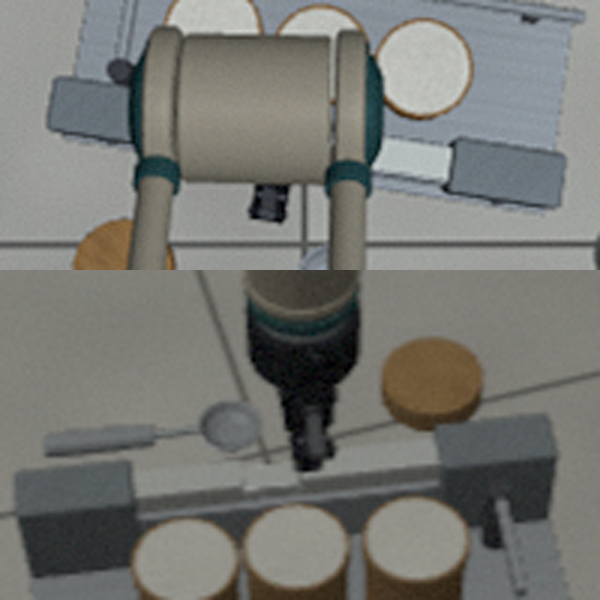

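The fingertip's leading side, at crop x≈295, is just over the notch's left edge at x≈300. Its trailing side is within the last 24 mm. I'll go on into the notch and watch for the force to drop.

>>> step_arm:
  moves: [-0.008,0,0,0,1,-0.016,0,0,0,1,-0.024,0,0,0,1,-0.032,0,0,0,1,-0.032,0,0,0,1]

```text
clock: 5.6
position: [0.4603, 0.0415, 0.0958]
ee_rot: [-0.0, 0.756, 0.654, -0.001]
contact_force: [0.6, -0.4, 0.4]
width: -0.0001
```

>>> step_arm:
  moves: [-0.008,0,0,0,1,-0.016,0,0,0,1,-0.023,0,0,0,1,-0.023,0,0,0,1,-0.023,0,0,0,1]

```text
clock: 6.1
position: [0.4594, 0.031, 0.0963]
ee_rot: [-0.0, 0.756, 0.654, 0.0]
contact_force: [-0.4, -1.4, 0.6]
width: 0.0
```

```bash
python3 -c "
from h import *
go(0,-.0105,.0965)"
```

```text
t 6.1 p [0.4594 0.031  0.0963] lane 0.0002 -0.01 F [-0.39 -1.38  0.59] w 0.0 q [-0.08  0.25  1.97  0.    0.93  0.06]
shift [-0.001  -0.0005 -0.0005] tw 0.0018 mm [-0.5 -0.2 -0.2]
```

>>> step_arm:
  moves: [-0.001,0,0.008,0,1,-0.001,0,0.014,0,1,-0.001,0,0.018,0,1,-0.001,0,0.021,0,1,-0.001,0,0.024,0,1]

```text
clock: 6.6
position: [0.4593, 0.0307, 0.0844]
ee_rot: [-0.0, 0.756, 0.654, 0.0]
contact_force: [-1.1, 0.6, 4.2]
width: -0.0002
```

>>> step_arm:
  moves: [0,0,0.003,0,1,0,0,0.006,0,1,0,0,0.009,0,1,0,0,0.009,0,1,0,0,0.009,0,1]

```text
clock: 7.1
position: [0.4593, 0.0307, 0.0801]
ee_rot: [0.0, 0.756, 0.654, 0.0]
contact_force: [-0.7, 1.0, 6.1]
width: 0.0001
```

```bash
python3 - <<'E'
from h import *
go(0,-.0105,.0797)
b=cam('scene')
cv2.imwrite('pics/c4.png',cv2.resize(b[0]['frame'][135:235,190:350],(640,400),interpolation=2))
E
```

```text
t 7.1 p [0.4593 0.0307 0.0801] lane 0.0003 -0.0103 F [-0.65  0.98  6.08] w 0.0001 q [-0.08  0.27  1.99  0.    0.89  0.06]
shift [-0.0005 -0.0006  0.0008] tw 0.002 mm [-0.2 -0.3  0.4]
```

View pics/c4.png

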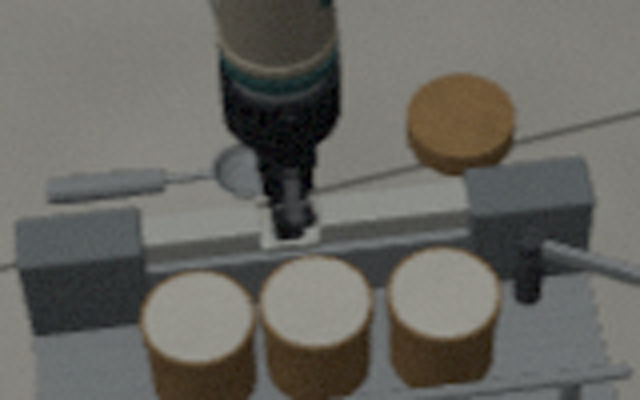

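The fingertip is in the notch and the stop arm has swung to the left, from (545,245) to (640,278). I'll add about 1 mm of press for margin.

>>> step_arm:
  moves: [0,0,0.001,0,1,0,0,0.002,0,1,0,0,0.002,0,1,0,0,0.002,0,1,0,0,0.002,0,1]

```text
clock: 7.65
position: [0.4594, 0.0307, 0.0792]
ee_rot: [0.0, 0.756, 0.654, 0.0]
contact_force: [-1.3, 0.2, 6.7]
width: -0.0001
```

```bash
python3 - <<'E'
from h import *
go(0,-.0105,.079)
b=cam('scene')
cv2.imwrite('pics/c5.png',cv2.resize(b[0]['frame'][150:250,180:380],(800,400),interpolation=2))
for g in(0,.8,1.0,1.2):
    p=O+.033*X+.15*V+.088*(np.cos(g)*X+np.sin(g)*V)+[0,0,.072]; u,v=proj(b,p); print(g,(u-180)*4,(v-150)*4)
E
```

```text
t 7.65 p [0.4594 0.0307 0.0792] lane 0.0003 -0.0103 F [-1.29  0.17  6.72] w -0.0001 q [-0.08  0.27  1.99  0.    0.88  0.06]
shift [-0.0004 -0.0006  0.0004] tw 0.002 mm [-0.2 -0.3  0.2]
0 594.6801368758918 284.4857545455483
0.8 681.0127303669126 239.27519217303836
1.0 692.6846795873371 220.37166202801654
1.2 699.2550919853381 199.93622554988508
```

View pics/c5.png

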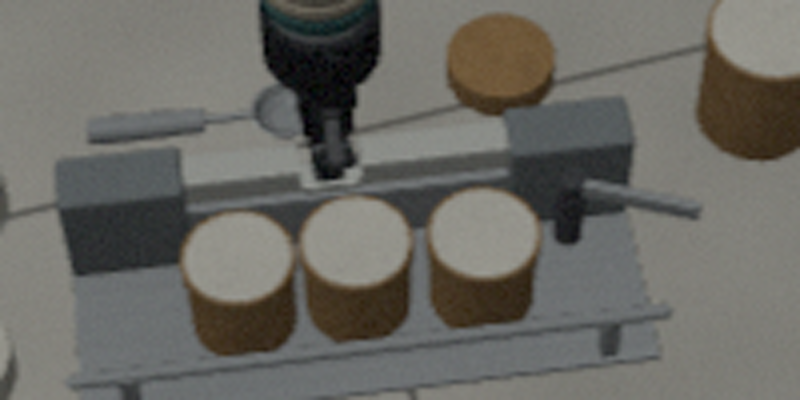

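The stop arm's tip at (700,207) fits an angle of about 1.1 rad. The tubs and lids stand where they were, so I'm handing in.

```bash
python3 -c "
from h import *
print(job.sign_off())"
```

```text
the job is handed in; nothing more can be done
None
```

The key is held down with the stop arm open, and I've handed the job in at about 7.7 s of the 54 s allowed; sign-off gave no verdict.

- **Stroke:** I set the shut fingertip on the strip 20 mm from the left end block at about 3 N. I then stroked right until the force fell off at the notch, whose middle is at about lane y = -10 mm. That agrees with the camera estimate.
- **Press:** The vertical force on the key was 6.7 N at the last reading. From the spring figures and the tip height, that means the key is roughly 9 mm down.
- **Last picture:** The stop arm stands at about 1.1 rad. The tubs, lids and scoop look unmoved. I did not look at the jar or tape again, but the arm never went near them.

No check failed. The strip, key and arm positions are worked out from forces and pictures, because the robot does not report them. During the stroke the force reading reached about 5 N, slightly above the 3 to 4 N I aimed for. That is near the strip's stop force but far below the 35 N limit.

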